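# Heft three spray cans, park the two light ones, hold up the fullest

### The arm

A 7-joint arm with a two-finger parallel gripper is mounted at the origin on a cart in front of the work surface, level with it; the furniture and walls round the work are solid. World frame = base frame: x ahead of the robot, y to its left, z up, the work surface at z = 0. Lengths are in m, angles in rad, forces in N, time in s.
With the tool pointing down it reaches from about 0.4 to 0.85 m from the base axis. Payload 4.5 kg.
Tool frame: the origin (TCP) lies midway between the tips of the shut fingers; the grasp point (between the pads) lies 19 mm behind it; z points along the fingers, y is the line along which they close (so a half turn about z gives the same grasp; the last joint's range is limited). The gripper opens to 85 mm and grips with 20 to 120 N. Pads are 22 mm wide; open, the fingers measure 114 mm over their backs; the gripper's body (76 mm by 85 mm) begins 54 mm behind the grasp point. The pads swing forward as they close: fully open they stand 13 mm farther back than shut.
Start: joints at [1.32, 0.689, -0.195, 1.565, 0.157, 0.902, -0.215], TCP at [0.176, -0.6, 0.231] pointing down, gripper open.
Joint ranges: [-3.01, 3.01], [-0.46, 2.08], [-1.47, 1.51], [0.13, 2.56], [-1, 4.14], [0.04, 2.09], [-2.66, 2.66]. Speed limits (rad/s): [2.57, 2.57, 3.14, 3.14, 3.14, 3.14, 3.14].

### API

Orientations are given as a 3x3 rotation matrix whose columns are the frame's x, y, z axes.
In Python, from station import env gives the robot as it stands.
- The arm moves only by the shell command python3 -m handwheel 'ROWS' [FORCE]. ROWS is JSON, a list of rows, each an object with "gripper": the closure, from 0 (fully open) to 1 (shut); "offset": the shift along the tool's x, y, z in mm, a list of three; "twist": the turn about the tool's z in rad. In form: [{"gripper": gripper, "offset": [x, y, z], "twist": twist}, ...]. A call has 1 to 10 rows; each row shifts and turns the commanded pose from where the row before left it, along the tool's axes as they then stand; what a row does not reach is not made up. A row lasts 1/8 s, in which the tool goes at most 62.5 mm and 10.7 degrees, less where a joint would pass 70% of its speed; a pose out of reach is approached as far as the arm can. A call is refused whole if a number of a shift passes 62.5 or a number of a turn 0.188, either way. A call with a gripper value outside its range is refused whole. The fingers move at their own pace and stop on an object; FORCE is the grip in N (left out, the last holds). Time passes only in rows, so rows that do not move let the fingers close. It gives the time, the measured TCP pose, the force, the opening and the grip force at its end, in the units of the state.
- env.sense(): the state, without advancing time (a new reading comes with each control period).
- env.snapshot(name): name is "scene" or "top"; returns a dict with "pixels" (420x560x3 uint8, blue, green, red), "depth" (420x560 float32, m along the optical axis (not along the pixel's ray), 0 where there is no reading), "camera_matrix" (3x3 intrinsics, pixels), "k1" (the pictures are not rectified: a ray, as slopes to the right and down, at radius r is drawn at 1 + k1 r^2 times it, then the intrinsics apply), "R" (3x3) and "t" (3): a world point X has camera coordinates R X + t. Camera axes: x right, y down, z forward; pixel columns grow to the right and rows downward; lengths in m; the calibration is good to about 2 mm. A picture is of the moment at which its call begins.
- env.sign_off(): hands the job in; it is judged then, once.
The state is a dict: "time": time; "qpos": joint angles; "qd": joint speeds; "tau": joint torques, N m; "ee_pos": TCP position; "tcp_rot": TCP orientation; "contact_force": force on the tool from outside, world axes, zero at the start; "torque": the same for the moment, N m; "width": opening from 0.0 (shut) to 1.0 (fully open); "gripper_force": force on a finger pad.
Only numpy, scipy, OpenCV 4.12 (cv2) and the standard library are available. Lean on these libraries where they do the work, as an engineer would, in place of code of your own. Each camera call takes 0.05 s, during which the arm holds its last target. There are 200 camera calls.

### The job

These three identical spray cans are opaque, and one still has clearly more in it than the other two: heft them to find the fullest. Stand the two lighter cans upright in the steel can holder, each fully down in a hole of its own, any hole; set them in, do not drop them, and neither topple any can nor shift the soap pump, the scrubbing brush and the timer. Then pick up the fullest can and finish while holding it: keep it upright and still in the gripper, its base at least 15 cm above the worktop and touching nothing else, ready for me to take from your hand.

Things in the scene. Friction and masses are not known exactly. Their poses are not given: they have to be found in the camera images.
- can_1: one of three identical opaque white spray cans with a green cap, rigid, 187 mm tall, body 57 mm across, cap (top 35 mm) 54 mm; origin at the centre of its underside, z up. Stands on the worktop. Bears a grip of 30 to 60 N; take it about 140 mm up. Each weighs 120 to 520 g; the fullest is at least 120 g heavier than either other one, which can only be felt
- can_2: one of three identical opaque white spray cans with a green cap, rigid, 187 mm tall, body 57 mm across, cap (top 35 mm) 54 mm; origin at the centre of its underside, z up. Stands on the worktop. Bears a grip of 30 to 60 N; take it about 140 mm up. Each weighs 120 to 520 g; the fullest is at least 120 g heavier than either other one, which can only be felt
- can_3: one of three identical opaque white spray cans with a green cap, rigid, 187 mm tall, body 57 mm across, cap (top 35 mm) 54 mm; origin at the centre of its underside, z up. Stands on the worktop. Bears a grip of 30 to 60 N; take it about 140 mm up. Each weighs 120 to 520 g; the fullest is at least 120 g heavier than either other one, which can only be felt
- holder: can holder of bare sheet steel, fixed to the worktop, 104 mm (x) by 300 mm (y) and 74 mm high: a base plate and above it a 6 mm deck with a row of three round holes along y, 68 mm across with chamfered rims, 96 mm from centre to centre; the deck's top is 74 mm above the worktop; open at the front and, above a low lip, at the back. Origin on the worktop under the middle hole
- seat_left (a point): the left (+y) of the holder's three places: centre of the can's footprint on the holder's base, 6 mm above the worktop; a can stands here when its underside is at this point. The hole in the deck is straight above, its rim 68 mm above this point
- seat_middle (a point): the middle of the holder's three places: centre of the can's footprint on the holder's base, 6 mm above the worktop; a can stands here when its underside is at this point. The hole in the deck is straight above, its rim 68 mm above this point
- seat_right (a point): the right (-y) of the holder's three places: centre of the can's footprint on the holder's base, 6 mm above the worktop; a can stands here when its underside is at this point. The hole in the deck is straight above, its rim 68 mm above this point
- soap_pump: white soap dispenser with a pump head, 78 x 64 mm and 179 mm tall, standing on the worktop; origin at the centre of its underside; leave alone
- brush: wooden scrubbing brush, 61 x 154 mm and 46 mm high, lying on the worktop, long axis y; origin at the centre of its underside; leave alone
- timer: round wind-up timer, white with a red dial, 66 mm across and 48 mm high; origin at the centre of its underside; leave alone

How it is judged:
On the way, in this order (a step that is already met when the one before it is completed fails the run):
1. one of the two lighter cans stands fully down in the holder, let go ((((horizontal distance between can_1 and seat_left below 0.012 m or horizontal distance between can_1 and seat_middle below 0.012 m or horizontal distance between can_1 and seat_right below 0.012 m) and z of can_1 in the frame of holder below 0.012 m and angle between can_1's own z axis and vertical below 0.1 rad and contact force between can_1 and the fingers below 0.1 N and linear speed of can_1 below 0.03 m/s and contact force between can_1 and holder below 3.2 N) or ((horizontal distance between can_2 and seat_left below 0.012 m or horizontal distance between can_2 and seat_middle below 0.012 m or horizontal distance between can_2 and seat_right below 0.012 m) and z of can_2 in the frame of holder below 0.012 m and angle between can_2's own z axis and vertical below 0.1 rad and contact force between can_2 and the fingers below 0.1 N and linear speed of can_2 below 0.03 m/s and contact force between can_2 and holder below 3.2 N) or ((horizontal distance between can_3 and seat_left below 0.012 m or horizontal distance between can_3 and seat_middle below 0.012 m or horizontal distance between can_3 and seat_right below 0.012 m) and z of can_3 in the frame of holder below 0.012 m and angle between can_3's own z axis and vertical below 0.1 rad and contact force between can_3 and the fingers below 0.1 N and linear speed of can_3 below 0.03 m/s and contact force between can_3 and holder below 3.2 N))), for 0.2 s.
2. both lighter cans stand fully down in the holder, let go (((((horizontal distance between can_2 and seat_left below 0.012 m or horizontal distance between can_2 and seat_middle below 0.012 m or horizontal distance between can_2 and seat_right below 0.012 m) and z of can_2 in the frame of holder below 0.012 m and angle between can_2's own z axis and vertical below 0.1 rad and contact force between can_2 and the fingers below 0.1 N and linear speed of can_2 below 0.03 m/s and contact force between can_2 and holder below 3.2 N) and ((horizontal distance between can_3 and seat_left below 0.012 m or horizontal distance between can_3 and seat_middle below 0.012 m or horizontal distance between can_3 and seat_right below 0.012 m) and z of can_3 in the frame of holder below 0.012 m and angle between can_3's own z axis and vertical below 0.1 rad and contact force between can_3 and the fingers below 0.1 N and linear speed of can_3 below 0.03 m/s and contact force between can_3 and holder below 3.2 N)) or (((horizontal distance between can_1 and seat_left below 0.012 m or horizontal distance between can_1 and seat_middle below 0.012 m or horizontal distance between can_1 and seat_right below 0.012 m) and z of can_1 in the frame of holder below 0.012 m and angle between can_1's own z axis and vertical below 0.1 rad and contact force between can_1 and the fingers below 0.1 N and linear speed of can_1 below 0.03 m/s and contact force between can_1 and holder below 3.2 N) and ((horizontal distance between can_3 and seat_left below 0.012 m or horizontal distance between can_3 and seat_middle below 0.012 m or horizontal distance between can_3 and seat_right below 0.012 m) and z of can_3 in the frame of holder below 0.012 m and angle between can_3's own z axis and vertical below 0.1 rad and contact force between can_3 and the fingers below 0.1 N and linear speed of can_3 below 0.03 m/s and contact force between can_3 and holder below 3.2 N)) or (((horizontal distance between can_1 and seat_left below 0.012 m or horizontal distance between can_1 and seat_middle below 0.012 m or horizontal distance between can_1 and seat_right below 0.012 m) and z of can_1 in the frame of holder below 0.012 m and angle between can_1's own z axis and vertical below 0.1 rad and contact force between can_1 and the fingers below 0.1 N and linear speed of can_1 below 0.03 m/s and contact force between can_1 and holder below 3.2 N) and ((horizontal distance between can_2 and seat_left below 0.012 m or horizontal distance between can_2 and seat_middle below 0.012 m or horizontal distance between can_2 and seat_right below 0.012 m) and z of can_2 in the frame of holder below 0.012 m and angle between can_2's own z axis and vertical below 0.1 rad and contact force between can_2 and the fingers below 0.1 N and linear speed of can_2 below 0.03 m/s and contact force between can_2 and holder below 3.2 N)))), for 0.2 s.
At the end, for the whole second after the job is handed in: Both lighter cans stand let go in holes of the holder (12 mm, 0.1 rad, 6 mm above its base, weight on it under 3.2 N), at rest; the fullest is in the fingers, underside over 130 mm above the worktop, within 0.2 rad of upright, still, touching no other can, the holder or bystanders (((((horizontal distance between can_2 and seat_left below 0.012 m or horizontal distance between can_2 and seat_middle below 0.012 m or horizontal distance between can_2 and seat_right below 0.012 m) and z of can_2 in the frame of holder below 0.012 m and angle between can_2's own z axis and vertical below 0.1 rad and contact force between can_2 and the fingers below 0.1 N and linear speed of can_2 below 0.03 m/s and contact force between can_2 and holder below 3.2 N) and ((horizontal distance between can_3 and seat_left below 0.012 m or horizontal distance between can_3 and seat_middle below 0.012 m or horizontal distance between can_3 and seat_right below 0.012 m) and z of can_3 in the frame of holder below 0.012 m and angle between can_3's own z axis and vertical below 0.1 rad and contact force between can_3 and the fingers below 0.1 N and linear speed of can_3 below 0.03 m/s and contact force between can_3 and holder below 3.2 N) and height (world z) of can_1 above 0.13 m and angle between can_1's own z axis and vertical below 0.2 rad and contact force between can_1 and the fingers above 2 N and linear speed of can_1 below 0.03 m/s and contact force between can_1 and can_2 below 0.1 N and contact force between can_1 and can_3 below 0.1 N and contact force between can_1 and holder below 0.1 N and contact force between can_1 and soap_pump below 0.1 N and contact force between can_1 and brush below 0.1 N and contact force between can_1 and timer below 0.1 N) or (((horizontal distance between can_1 and seat_left below 0.012 m or horizontal distance between can_1 and seat_middle below 0.012 m or horizontal distance between can_1 and seat_right below 0.012 m) and z of can_1 in the frame of holder below 0.012 m and angle between can_1's own z axis and vertical below 0.1 rad and contact force between can_1 and the fingers below 0.1 N and linear speed of can_1 below 0.03 m/s and contact force between can_1 and holder below 3.2 N) and ((horizontal distance between can_3 and seat_left below 0.012 m or horizontal distance between can_3 and seat_middle below 0.012 m or horizontal distance between can_3 and seat_right below 0.012 m) and z of can_3 in the frame of holder below 0.012 m and angle between can_3's own z axis and vertical below 0.1 rad and contact force between can_3 and the fingers below 0.1 N and linear speed of can_3 below 0.03 m/s and contact force between can_3 and holder below 3.2 N) and height (world z) of can_2 above 0.13 m and angle between can_2's own z axis and vertical below 0.2 rad and contact force between can_2 and the fingers above 2 N and linear speed of can_2 below 0.03 m/s and contact force between can_2 and can_1 below 0.1 N and contact force between can_2 and can_3 below 0.1 N and contact force between can_2 and holder below 0.1 N and contact force between can_2 and soap_pump below 0.1 N and contact force between can_2 and brush below 0.1 N and contact force between can_2 and timer below 0.1 N) or (((horizontal distance between can_1 and seat_left below 0.012 m or horizontal distance between can_1 and seat_middle below 0.012 m or horizontal distance between can_1 and seat_right below 0.012 m) and z of can_1 in the frame of holder below 0.012 m and angle between can_1's own z axis and vertical below 0.1 rad and contact force between can_1 and the fingers below 0.1 N and linear speed of can_1 below 0.03 m/s and contact force between can_1 and holder below 3.2 N) and ((horizontal distance between can_2 and seat_left below 0.012 m or horizontal distance between can_2 and seat_middle below 0.012 m or horizontal distance between can_2 and seat_right below 0.012 m) and z of can_2 in the frame of holder below 0.012 m and angle between can_2's own z axis and vertical below 0.1 rad and contact force between can_2 and the fingers below 0.1 N and linear speed of can_2 below 0.03 m/s and contact force between can_2 and holder below 3.2 N) and height (world z) of can_3 above 0.13 m and angle between can_3's own z axis and vertical below 0.2 rad and contact force between can_3 and the fingers above 2 N and linear speed of can_3 below 0.03 m/s and contact force between can_3 and can_1 below 0.1 N and contact force between can_3 and can_2 below 0.1 N and contact force between can_3 and holder below 0.1 N and contact force between can_3 and soap_pump below 0.1 N and contact force between can_3 and brush below 0.1 N and contact force between can_3 and timer below 0.1 N))); the arm keeps its last pose, push and grip.
It fails at once if a can is toppled (more than 0.6 rad from upright) (angle between any of can_1, can_2, can_3's own z axis and vertical above 0.6 rad).
It fails at once if a can is dropped (moves faster than 0.7 m/s out of the fingers) ((linear speed of can_1 above 0.7 m/s and contact force between can_1 and the fingers below 0.05 N) or (linear speed of can_2 above 0.7 m/s and contact force between can_2 and the fingers below 0.05 N) or (linear speed of can_3 above 0.7 m/s and contact force between can_3 and the fingers below 0.05 N)).
It fails at once if the soap pump, brush or timer is shifted by more than 25 mm (distance of any of soap_pump, brush, timer from where it was at the start of the episode above 0.025 m).
It also fails if it takes over 72 s, if anything falls off the work surface, if the arm or the gripper's body presses on something with over 40 N, if the wrist force passes 120 N, or if a joint passes its speed limit or range.

## Working session

There is one attempt and no reset: what is moved stays moved. The work goes in short steps, Python scripts to look and compute and a shell command to move; the robot and the scene stay as the last step left them, time stands still between calls to the robot, and variables do not carry over. Pictures are saved under pics/ and viewed, at most 10 in all, crops included, and the job is handed in when it is done.

```bash
mkdir -p pics
cat > h.py <<'E'
import numpy as np, cv2
from station import env
def snap(n,f):
    s=env.snapshot(n); cv2.imwrite(f,s["pixels"]); np.savez(f[:-4]+".npz",**s); return s
def world(s,u,v,z=None):
    K=np.array(s["camera_matrix"]);k=float(s["k1"]);R=np.array(s["R"]);t=np.array(s["t"])
    p=cv2.undistortPoints(np.array([[[u,v]]],float),K,np.array([k,0,0,0,0.]))[0,0]
    d=R.T@np.array([p[0],p[1],1]);c=-R.T@t
    if z is None: return c+d*float(s["depth"][int(round(v)),int(round(u))])
    return c+d*(z-c[2])/d[2]
def cloud(s):
    K=np.array(s["camera_matrix"]);k=float(s["k1"]);R=np.array(s["R"]);t=np.array(s["t"])
    v,u=np.mgrid[0:420,0:560]
    p=cv2.undistortPoints(np.stack([u,v],-1).reshape(-1,1,2).astype(float),K,np.array([k,0,0,0,0.]))[:,0]
    P=np.c_[p,np.ones(len(p))]*s["depth"].reshape(-1,1)
    return ((P-t)@R).reshape(420,560,3)
E
python3 - <<'E'
from h import *
a=snap("scene","pics/s0.png");b=snap("top","pics/t0.png")
st=env.sense();print({k:np.round(v,3).tolist() for k,v in st.items()})
print(b["R"],b["t"],b["k1"])
E
```

```text
{'time': 0.1, 'qpos': [1.32, 0.69, -0.195, 1.566, 0.157, 0.902, -0.215], 'qd': [-0.001, -0.001, -0.0, -0.003, -0.002, -0.0, -0.0], 'tau': [-0.004, -54.061, -1.272, -15.899, 0.009, 0.004, -0.0], 'ee_pos': [0.175, -0.599, 0.231], 'tcp_rot': [[0.96, 0.281, -0.001], [0.281, -0.96, 0.002], [-0.0, -0.002, -1.0]], 'contact_force': [0.078, 0.754, 0.03], 'torque': [0.02, 0.02, -0.017], 'gripper_force': 0.0, 'width': 1.003}
[[-0.05424534 -0.99851401  0.0052175 ]
 [-0.94451659  0.04961526 -0.32469484]
 [ 0.32395348 -0.0225412  -0.94580444]] [0.03036807 0.54545653 1.05821239] -0.01439692159474306
```

View pics/s0.png

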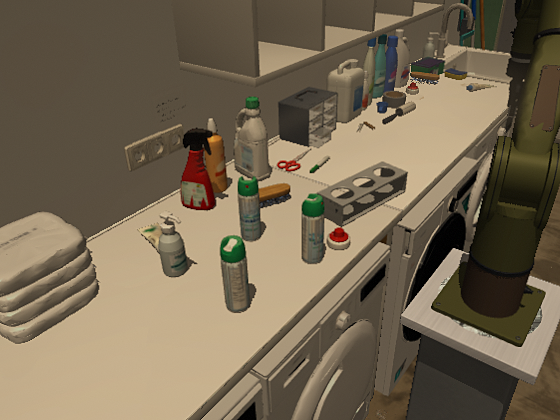

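View pics/t0.png

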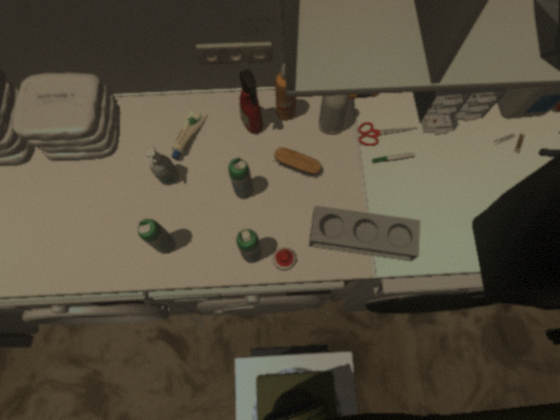

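The pictures show three green-capped cans: top-view caps at (149,226), (239,163) and (247,238). The holder spans (312–420, 207–257), with the timer at (285,258), the pump at (160,165) and the brush at (298,160).

```bash
python3 - <<'E'
from h import *
from scipy.optimize import least_squares
b=dict(np.load("pics/t0.npz"));a=dict(np.load("pics/s0.npz"))
CA,CB=cloud(a),cloud(b)
for nm,px in dict(A=(149,226),B=(239,163),C=(247,238)).items():
    c0=world(b,*px,z=.187)[:2]
    for n,C in (("scene",CA),("top",CB),("both",None)):
        P=np.vstack([CA.reshape(-1,3),CB.reshape(-1,3)]) if C is None else C.reshape(-1,3)
        m=(np.hypot(*(P[:,:2]-c0).T)<.05)&(P[:,2]>.03)&(P[:,2]<.14);Q=P[m]
        r=least_squares(lambda p:np.hypot(*(Q[:,:2]-p).T)-.0285,c0,loss="soft_l1",f_scale=.002)
        m=(np.hypot(*(P[:,:2]-c0).T)<.06)
        print(nm,n,r.x.round(4),len(Q),"ztop",np.percentile(P[m][:,2],99).round(4),"caps",c0.round(3))
# rigid items: deck
P=np.vstack([CA.reshape(-1,3),CB.reshape(-1,3)])
h=[world(b,*p,z=.074).round(4) for p in((332,226),(366,231),(399,235))];print(h)
for n,C in (("s",CA),("t",CB)):
    Q=C.reshape(-1,3);Q=Q[(abs(Q[:,2]-.074)<.006)&(np.hypot(*(Q[:,:2]-h[1][:2]).T)<.2)]
    rc=cv2.minAreaRect((Q[:,:2]*1000).astype(np.float32));print(n,len(Q),rc,Q[:,2].mean())
    lo,hi=np.percentile(Q[:,:2],[.5,99.5],axis=0);print(lo,hi,(lo+hi)/2)
    # hole fit: maximise emptiness
    def cost(p):
        R=np.array([[np.cos(p[2]),-np.sin(p[2])],[np.sin(p[2]),np.cos(p[2])]])
        q=(Q[:,:2]-p[:2])@R
        return sum((np.maximum(0,.034-np.hypot(q[:,0],q[:,1]-o))**2).sum() for o in(-.096,0,.096))
    from scipy.optimize import minimize
    print(minimize(cost,[h[1][0],h[1][1],0],method="Nelder-Mead").x)
for nm,px in dict(pump=(160,165),brush=(298,160),timer=(285,258)).items():
    c0=world(b,*px,z=.05)[:2];m=(np.hypot(*(P[:,:2]-c0).T)<.1)&(P[:,2]>.02)
    print(nm,c0,np.percentile(P[m],[2,98],axis=0).round(3).tolist())
# tall stuff within reach
for s in np.arange(.35,.95,.1): 
    pass
E
python3 - <<'E'
import cv2
a=cv2.imread("pics/t0.png");cv2.imwrite("pics/t0h.png",cv2.resize(a[195:275,300:430],(780,480),interpolation=2))
E
```

```text
A scene [0.473  0.3563] 956 ztop 0.1889 caps [0.477 0.346]
A top [0.474  0.3532] 317 ztop 0.1891 caps [0.477 0.346]
A both [0.4729 0.3556] 1273 ztop 0.189 caps [0.477 0.346]
B scene [0.6336 0.1248] 715 ztop 0.1891 caps [0.639 0.117]
B top [0.6323 0.1199] 282 ztop 0.1895 caps [0.639 0.117]
B both [0.6328 0.1236] 997 ztop 0.1892 caps [0.639 0.117]
C scene [0.4354 0.106 ] 793 ztop 0.1885 caps [0.433 0.101]
C top [0.4341 0.1014] 191 ztop 0.1896 caps [0.433 0.101]
C both [0.4348 0.1054] 984 ztop 0.189 caps [0.433 0.101]
[array([ 0.4841, -0.13  ,  0.074 ]), array([ 0.4646, -0.2238,  0.074 ]), array([ 0.4482, -0.3146,  0.074 ])]
s 1301 ((469.1819763183594, -218.87889099121094), (307.74578857421875, 110.63834381103516), 78.25717163085938) 0.0749112992994488
[ 0.39169755 -0.36915932] [ 0.54351785 -0.06295118] [ 0.4676077  -0.21605525]
[ 0.46859128 -0.21664191 -0.19548414]
t 2579 ((467.75335693359375, -222.51487731933594), (298.55059814453125, 106.22913360595703), 78.45356750488281) 0.07471891820109698
[ 0.39224821 -0.37297273] [ 0.54209344 -0.07227039] [ 0.46717083 -0.22262156]
[ 0.46735977 -0.22209348 -0.20473751]
pump [0.7086876  0.36705309] [[0.657, 0.309, 0.022], [0.784, 0.388, 0.178]]
brush [ 0.70348335 -0.04964399] [[0.673, -0.137, 0.038], [0.791, -0.003, 0.638]]
timer [0.40527921 0.00622115] [[0.385, -0.076, 0.021], [0.467, 0.105, 0.189]]
```

View pics/t0h.png

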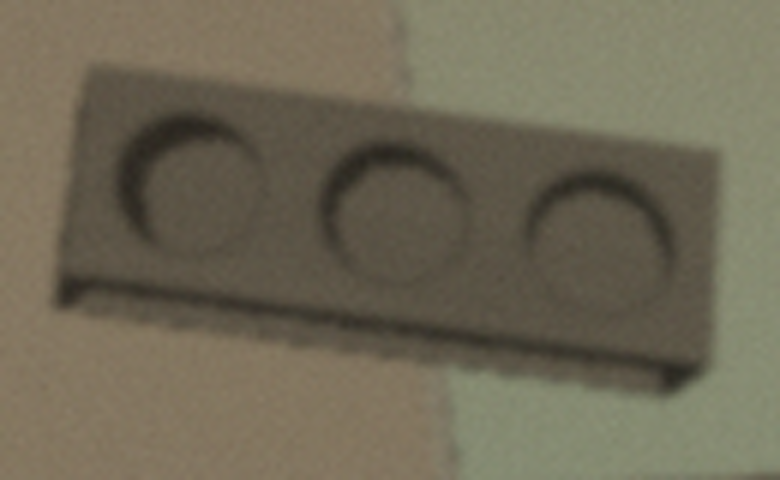

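The crop shows the three holes clear, centred near (197,190), (400,217) and (600,245) in the crop. I have holder middle ≈(0.468,-0.219) with yaw ≈-0.2, and cans at A(0.473,0.356), B(0.633,0.124) and C(0.435,0.105). Next I square the tool and move.

```bash
python3 -m handwheel '[{"gripper":0,"offset":[0,0,-10],"twist":0.143},{"gripper":0,"offset":[0,0,-10],"twist":0.143},{"gripper":0,"offset":[50,-45,-10],"twist":0},{"gripper":0,"offset":[50,-45,-10],"twist":0},{"gripper":0,"offset":[50,-45,-10],"twist":0},{"gripper":0,"offset":[50,-45,0],"twist":0},{"gripper":0,"offset":[50,-45,0],"twist":0},{"gripper":0,"offset":[0,0,0],"twist":0},{"gripper":0,"offset":[0,0,0],"twist":0}]' 40; python3 -c "
from h import *
s=env.sense();print(np.round(s['tcp_rot'],3).tolist(),np.round(s['qpos'],2),np.round(s['contact_force'],2))"
```

```text
time: 1.23
ee_pos: [0.4061, -0.3926, 0.2785]
tcp_rot: [[1.0, -0.001, -0.001], [-0.001, -1.0, -0.0], [-0.001, 0.0, -1.0]]
contact_force: [-0.7, -0.6, 0.8]
width: 0.996
gripper_force: 0.0
[[1.0, -0.001, -0.001], [-0.001, -1.0, -0.0], [-0.001, 0.0, -1.0]] [ 0.75  0.55 -0.1   1.69  0.07  0.9  -0.95] [-0.72 -0.57  0.77]
```

```bash
python3 -m handwheel '[{"gripper":0,"offset":[3,-50,0],"twist":0},{"gripper":0,"offset":[3,-55,0],"twist":0},{"gripper":0,"offset":[4,-55,0],"twist":0},{"gripper":0,"offset":[4,-55,0],"twist":0},{"gripper":0,"offset":[4,-55,0],"twist":0},{"gripper":0,"offset":[4,-55,0],"twist":0},{"gripper":0,"offset":[4,-55,0],"twist":0},{"gripper":0,"offset":[3,-55,0],"twist":0},{"gripper":0,"offset":[0,-50,0],"twist":0},{"gripper":0,"offset":[0,0,0],"twist":0}]' 40
python3 - <<'E'
from h import *
snap("scene","pics/s1.png")
E
```

```text
time: 2.48
ee_pos: [0.4365, 0.0952, 0.2789]
tcp_rot: [[1.0, 0.003, 0.001], [0.003, -1.0, 0.001], [0.001, -0.001, -1.0]]
contact_force: [0.2, -0.9, 1.4]
width: 1.001
gripper_force: 0.0
```

View pics/s1.png

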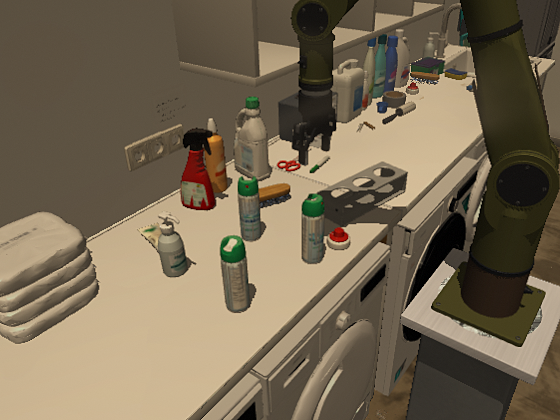

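Run:
```python
from h import *
def proj(s,X):
    X=np.array(s["R"])@X+s["t"];x=X[:2]/X[2];x=x*(1+s["k1"]*(x@x));K=s["camera_matrix"];return (K[0,0]*x[0]+K[0,2],K[1,1]*x[1]+K[1,2])
s=snap("scene","pics/s2.png");st=env.sense();p=st["ee_pos"];print(st["time"],p,proj(s,p),proj(s,np.array([.435,.105,.187])))
C=cloud(s);P=C.reshape(-1,3)
for z0 in(.25,.29,.33):
    Q=P[(abs(P[:,2]-z0)<.02)&(P[:,0]<.6)&(P[:,0]>.3)&(abs(P[:,1])<.4)];print(z0,len(Q),np.percentile(Q,[5,50,95],axis=0).round(3).tolist() if len(Q) else'')
b=snap("top","pics/t2.png");print(proj(b,p))
cv2.imwrite("pics/both2.png",cv2.resize(np.hstack([s["pixels"][60:300,160:430],b["pixels"][60:300,160:430]]),(800,356)))
```

```text
2.575 [0.43627902 0.09073912 0.27866972] (np.float64(315.8739559940225), np.float64(161.6973029382125)) (np.float64(312.52320265301904), np.float64(197.34522741330767))
0.25 0 
0.29 104 [[0.428, 0.047, 0.294], [0.435, 0.052, 0.302], [0.448, 0.15, 0.309]]
0.33 347 [[0.426, 0.03, 0.312], [0.432, 0.136, 0.333], [0.448, 0.167, 0.349]]
(np.float64(248.00772102908195), np.float64(226.20193072395105))
```

View pics/both2.png

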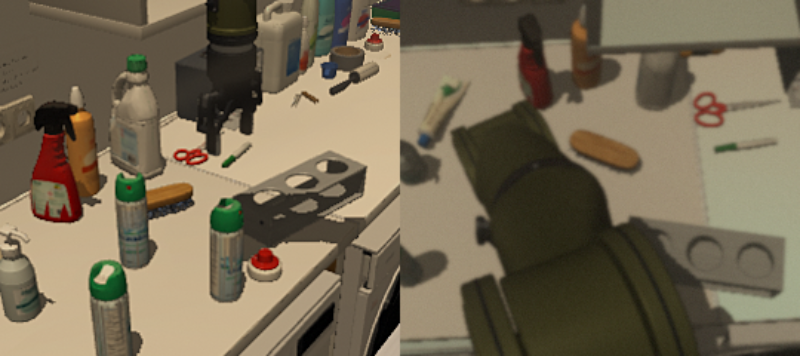

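Both views agree: the gripper hangs right above can C, just short of it in y. The scene camera reads about +5 mm in y compared with the arm, so I'll use the top-camera y.

```bash
python3 -m handwheel '[{"gripper":0,"offset":[0,-10,20],"twist":0},{"gripper":0,"offset":[0,0,35],"twist":0},{"gripper":0,"offset":[0,0,40],"twist":0},{"gripper":0,"offset":[0,0,40],"twist":0},{"gripper":0,"offset":[0,0,24],"twist":0},{"gripper":0,"offset":[0,0,0],"twist":0},{"gripper":0,"offset":[0,0,0],"twist":0}]' 40; python3 -m handwheel '[{"gripper":0.2,"offset":[0,0,0],"twist":0},{"gripper":0.4,"offset":[0,0,0],"twist":0},{"gripper":0.6,"offset":[0,0,0],"twist":0},{"gripper":0.6,"offset":[0,0,0],"twist":0},{"gripper":0.6,"offset":[0,0,0],"twist":0}]' 40
```

```text
time: 3.5
ee_pos: [0.4369, 0.1013, 0.1206]
tcp_rot: [[1.0, -0.004, 0.001], [-0.004, -1.0, -0.0], [0.001, 0.0, -1.0]]
contact_force: [0.4, -0.2, 0.6]
width: 1.001
gripper_force: 0.0
time: 4.12
ee_pos: [0.4374, 0.1035, 0.1213]
tcp_rot: [[1.0, -0.001, 0.004], [-0.001, -1.0, 0.002], [0.004, -0.002, -1.0]]
contact_force: [-0.5, 1.5, 10.2]
width: 0.655
gripper_force: 36.7
```

```bash
python3 -m handwheel '[{"gripper":0.6,"offset":[0,0,-10],"twist":0},{"gripper":0.6,"offset":[0,0,-20],"twist":0},{"gripper":0.6,"offset":[0,0,-20],"twist":0},{"gripper":0.6,"offset":[0,0,-10],"twist":0},{"gripper":0.6,"offset":[0,0,0],"twist":0},{"gripper":0.6,"offset":[0,0,0],"twist":0},{"gripper":0.6,"offset":[0,0,0],"twist":0}]' 40;  python3 -m handwheel '[{"gripper":0.6,"offset":[0,0,0],"twist":0},{"gripper":0.6,"offset":[0,0,0],"twist":0}]'; python3 -c "
from h import *
print(env.sense()['contact_force'],env.sense()['tau'])"
```

```text
time: 5.0
ee_pos: [0.4358, 0.1024, 0.1792]
tcp_rot: [[1.0, -0.001, -0.001], [-0.001, -1.0, -0.001], [-0.001, 0.001, -1.0]]
contact_force: [-0.7, -0.1, -2.6]
width: 0.655
gripper_force: 38.0
time: 5.25
ee_pos: [0.4361, 0.1025, 0.1796]
tcp_rot: [[1.0, -0.001, -0.0], [-0.001, -1.0, -0.0], [-0.0, 0.0, -1.0]]
contact_force: [-0.0, -0.9, -3.4]
width: 0.654
gripper_force: 38.0
[-0.0293769 -0.8714783 -3.3952134] [-1.94467728e-03 -4.14214325e+01  7.34842080e-02 -9.12613034e+00
  4.17775096e-03  1.07840370e-02 -9.89883733e-05]
```

```bash
cat >> h.py <<'E'
def heft(n=16):
    F=[]
    for _ in range(n):
        env.snapshot("scene"); F.append(env.sense()["contact_force"])
    F=np.array(F); print("heft",F.mean(0).round(2),"sd",F.std(0).round(2), env.sense()["time"])
E
python3 - <<'E'
from h import *
heft()
print(np.array([env.sense()["ee_pos"]]))
E
```

```text
heft [-0.05  0.11 -2.01] sd [0.68 0.46 0.47] 6.05
[[0.43622149 0.10256303 0.17985102]]
```

```bash
python3 -m handwheel '[{"gripper":0.6,"offset":[0,0,-30],"twist":0},{"gripper":0.6,"offset":[0,20,-40],"twist":0},{"gripper":0.6,"offset":[2,50,-20],"twist":0},{"gripper":0.6,"offset":[2,55,0],"twist":0},{"gripper":0.6,"offset":[2,55,0],"twist":0},{"gripper":0.6,"offset":[2,55,0],"twist":0},{"gripper":0.6,"offset":[2,55,0],"twist":0},{"gripper":0.6,"offset":[2,55,0],"twist":0},{"gripper":0.6,"offset":[1,50,0],"twist":0},{"gripper":0.6,"offset":[0,21,0],"twist":0}]' 40;  python3 -m handwheel '[{"gripper":0.6,"offset":[0,0,0],"twist":0},{"gripper":0.6,"offset":[0,0,0],"twist":0}]'
python3 - <<'E'
from h import *
from scipy.optimize import least_squares,minimize
p=env.sense()["ee_pos"]; heft(8)
for n in("scene","top"):
    s=snap(n,f"pics/{n}3.png");P=cloud(s).reshape(-1,3)
    Q=P[(np.hypot(*(P[:,:2]-p[:2]).T)<.045)&(P[:,2]>p[2]-.105)&(P[:,2]<p[2]-.02)]
    if len(Q)>30: print(n,len(Q),least_squares(lambda c:np.hypot(*(Q[:,:2]-c).T)-.0285,p[:2],loss="soft_l1",f_scale=.002).x,p)
    Q=P[(abs(P[:,2]-.074)<.006)&(np.hypot(*(P[:,:2]-[.468,-.22]).T)<.2)];print(len(Q))
E
```

```text
time: 7.3
ee_pos: [0.4475, -0.3171, 0.2695]
tcp_rot: [[1.0, -0.006, -0.001], [-0.006, -1.0, -0.001], [-0.001, 0.001, -1.0]]
contact_force: [0.0, 1.2, -1.6]
width: 0.658
gripper_force: 38.4
time: 7.55
ee_pos: [0.4491, -0.3111, 0.2697]
tcp_rot: [[1.0, 0.002, -0.0], [0.002, -1.0, 0.002], [-0.0, -0.002, -1.0]]
contact_force: [0.3, 0.9, -2.0]
width: 0.654
gripper_force: 38.4
heft [ 0.25 -0.01 -1.91] sd [0.54 0.58 0.41] 7.95
scene 516 [ 0.44664402 -0.31042602] [ 0.44906757 -0.31106815  0.2696995 ]
1318
top 314 [ 0.4455041  -0.31284067] [ 0.44906757 -0.31106815  0.2696995 ]
2323
```

View pics/scene3.png

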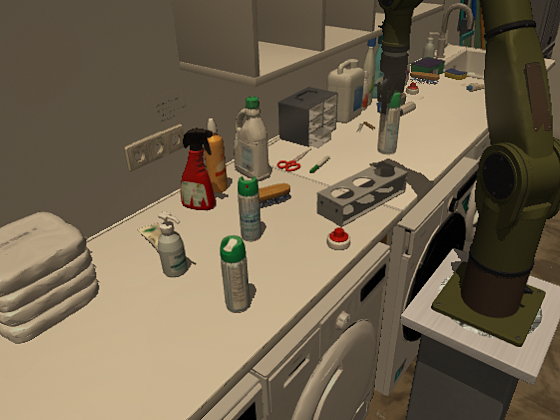

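```bash
python3 -m handwheel '[{"gripper":0.6,"offset":[3,2,10],"twist":0},{"gripper":0.6,"offset":[0,0,20],"twist":0},{"gripper":0.6,"offset":[0,0,20],"twist":0},{"gripper":0.6,"offset":[0,0,15],"twist":0},{"gripper":0.6,"offset":[0,0,10],"twist":0},{"gripper":0.6,"offset":[0,0,5],"twist":0},{"gripper":0.6,"offset":[0,0,5],"twist":0},{"gripper":0.6,"offset":[0,0,0],"twist":0}]'
python3 - <<'E'
from h import *
heft(4);print(env.sense()["ee_pos"],env.sense()["torque"])
E
```

```text
time: 9.05
ee_pos: [0.4518, -0.3155, 0.1849]
tcp_rot: [[1.0, -0.001, 0.0], [-0.001, -1.0, -0.0], [0.0, 0.0, -1.0]]
contact_force: [-1.2, 0.8, -2.8]
width: 0.656
gripper_force: 38.4
heft [-0.39 -0.04 -1.72] sd [0.47 0.27 0.29] 9.25
[ 0.45194158 -0.31563968  0.18524281] [-0.05280931 -0.02181971  0.00175568]
```

```bash
python3 -m handwheel '[{"gripper":0.6,"offset":[0,0,10],"twist":0},{"gripper":0.6,"offset":[0,0,15],"twist":0},{"gripper":0.6,"offset":[0,0,15],"twist":0},{"gripper":0.6,"offset":[0,0,9],"twist":0},{"gripper":0.6,"offset":[0,0,4],"twist":0},{"gripper":0.6,"offset":[0,0,2],"twist":0},{"gripper":0.6,"offset":[0,0,0],"twist":0}]'; python3 -m handwheel '[{"gripper":0.6,"offset":[0,0,1.5],"twist":0},{"gripper":0.6,"offset":[0,0,1],"twist":0},{"gripper":0.6,"offset":[0,0,0],"twist":0}]'
```

```text
time: 10.12
ee_pos: [0.4519, -0.3156, 0.1301]
tcp_rot: [[1.0, -0.001, 0.0], [-0.001, -1.0, -0.0], [0.0, 0.0, -1.0]]
contact_force: [-1.1, -0.1, -2.1]
width: 0.659
gripper_force: 38.4
time: 10.5
ee_pos: [0.4518, -0.3156, 0.1275]
tcp_rot: [[1.0, -0.001, 0.0], [-0.001, -1.0, -0.0], [0.0, 0.0, -1.0]]
contact_force: [-0.3, -0.3, -2.4]
width: 0.66
gripper_force: 38.4
```

```bash
python3 -m handwheel '[{"gripper":0.6,"offset":[0,0,1],"twist":0},{"gripper":0.6,"offset":[0,0,0],"twist":0}]';python3 -m handwheel '[{"gripper":0.6,"offset":[0,0,1],"twist":0},{"gripper":0.6,"offset":[0,0,0],"twist":0}]'
```

```text
time: 10.75
ee_pos: [0.4519, -0.3156, 0.1274]
tcp_rot: [[1.0, -0.001, 0.001], [-0.001, -1.0, -0.001], [0.001, 0.001, -1.0]]
contact_force: [-1.6, 0.1, 6.4]
width: 0.653
gripper_force: 39.0
time: 11.0
ee_pos: [0.452, -0.3155, 0.1273]
tcp_rot: [[1.0, -0.001, 0.001], [-0.001, -1.0, -0.001], [0.001, 0.001, -1.0]]
contact_force: [-3.0, 1.7, 15.2]
width: 0.656
gripper_force: 39.6
```

Seated. Release and rise.

```bash
python3 -m handwheel '[{"gripper":0.5,"offset":[0,0,-1],"twist":0},{"gripper":0.3,"offset":[0,0,0],"twist":0},{"gripper":0.15,"offset":[0,0,0],"twist":0},{"gripper":0,"offset":[0,0,0],"twist":0},{"gripper":0,"offset":[0,0,0],"twist":0},{"gripper":0,"offset":[0,0,0],"twist":0}]'; python3 -m handwheel '[{"gripper":0,"offset":[0,0,-15],"twist":0},{"gripper":0,"offset":[0,0,-40],"twist":0},{"gripper":0,"offset":[0,0,-50],"twist":0},{"gripper":0,"offset":[0,0,-45],"twist":0},{"gripper":0,"offset":[0,-55,0],"twist":0},{"gripper":0,"offset":[20,-60,0],"twist":0},{"gripper":0,"offset":[20,-60,0],"twist":0},{"gripper":0,"offset":[30,-45,0],"twist":0},{"gripper":0,"offset":[30,-45,0],"twist":0}]'
python3 - <<'E'
from h import *
from scipy.optimize import least_squares
heft(8)
for n in("scene","top"):
    s=snap(n,f"pics/{n}4.png");P=cloud(s).reshape(-1,3);p=np.array([.451,-.315])
    Q=P[(np.hypot(*(P[:,:2]-p).T)<.045)&(P[:,2]>.09)&(P[:,2]<.15)]
    T=P[(np.hypot(*(P[:,:2]-p).T)<.045)&(P[:,2]<.25)][:,2]
    if len(Q)>30: print(n,len(Q),least_squares(lambda c:np.hypot(*(Q[:,:2]-c).T)-.0285,p,loss="soft_l1",f_scale=.002).x,np.percentile(T,99))
    from itertools import product
    p=np.array([.633,.122]);Q=P[(np.hypot(*(P[:,:2]-p).T)<.05)&(P[:,2]>.03)&(P[:,2]<.14)]
    print(n,len(Q),least_squares(lambda c:np.hypot(*(Q[:,:2]-c).T)-.0285,p,loss="soft_l1",f_scale=.002).x)
E
```

```text
time: 11.75
ee_pos: [0.4517, -0.3155, 0.1263]
tcp_rot: [[1.0, -0.001, -0.0], [-0.001, -1.0, 0.0], [-0.0, -0.0, -1.0]]
contact_force: [-0.4, 0.2, -0.8]
width: 1.002
gripper_force: 0.0
time: 12.88
ee_pos: [0.5524, -0.0504, 0.2777]
tcp_rot: [[1.0, -0.001, 0.002], [-0.001, -1.0, -0.0], [0.002, 0.0, -1.0]]
contact_force: [0.4, -0.3, -0.4]
width: 1.002
gripper_force: 0.0
heft [ 0.11  0.49 -0.3 ] sd [1.87 2.17 0.59] 13.275
scene 331 [ 0.4502872  -0.31323768] 0.19324071007481394
scene 716 [0.63366376 0.12470264]
top 289 [0.63239398 0.11993141]
```

Run:
```python
from h import *
b=dict(np.load("pics/t0.npz"));P=cloud(b).reshape(-1,3);Q=P[(P[:,2]>.35)&(P[:,0]>.3)&(P[:,1]>-.4)]
print(len(Q),np.percentile(Q,[.5,50,99.5],axis=0).round(3).tolist(),env.sense()["ee_pos"])
```

```text
21989 [[0.302, -0.392, 0.351], [0.793, -0.157, 0.411], [1.004, 0.673, 1.041]] [ 0.55107101 -0.05339625  0.2766043 ]
```

```bash
python3 -m handwheel '[{"gripper":0,"offset":[10,-40,0],"twist":0},{"gripper":0,"offset":[20,-45,0],"twist":0},{"gripper":0,"offset":[25,-45,0],"twist":0},{"gripper":0,"offset":[26,-43,0],"twist":0},{"gripper":0,"offset":[0,0,0],"twist":0},{"gripper":0,"offset":[0,0,0],"twist":0},{"gripper":0,"offset":[0,0,0],"twist":0}]';python3 -c "
from h import *
print(env.sense()['qpos'],env.sense()['contact_force'])"
```

```text
time: 14.25
ee_pos: [0.6325, 0.1186, 0.2765]
tcp_rot: [[1.0, -0.004, -0.0], [-0.004, -1.0, -0.001], [-0.0, 0.001, -1.0]]
contact_force: [-0.4, -0.4, 0.1]
width: 1.001
gripper_force: 0.0
[-0.19480938  0.66675672 -0.11788874  1.45049799  0.08640861  1.03004579
 -1.90690248] [-0.35402557 -0.37202725  0.07186437]
```

```bash
python3 -m handwheel '[{"gripper":0,"offset":[0,-3,20],"twist":0},{"gripper":0,"offset":[0,0,35],"twist":0},{"gripper":0,"offset":[0,0,40],"twist":0},{"gripper":0,"offset":[0,0,38],"twist":0},{"gripper":0,"offset":[0,0,23],"twist":0},{"gripper":0,"offset":[0,0,0],"twist":0},{"gripper":0.3,"offset":[0,0,0],"twist":0},{"gripper":0.6,"offset":[0,0,0],"twist":0},{"gripper":0.6,"offset":[0,0,0],"twist":0},{"gripper":0.6,"offset":[0,0,0],"twist":0}]' 40; python3 -m handwheel '[{"gripper":0.6,"offset":[0,0,0],"twist":0},{"gripper":0.6,"offset":[0,0,-10],"twist":0},{"gripper":0.6,"offset":[0,0,-20],"twist":0},{"gripper":0.6,"offset":[0,0,-20],"twist":0},{"gripper":0.6,"offset":[0,0,-10],"twist":0},{"gripper":0.6,"offset":[0,0,0],"twist":0},{"gripper":0.6,"offset":[0,0,0],"twist":0}]' 40
python3 - <<'E'
from h import *
heft()
print(env.sense()["ee_pos"])
E
```

```text
time: 15.5
ee_pos: [0.6341, 0.1236, 0.1224]
tcp_rot: [[1.0, -0.002, 0.003], [-0.002, -1.0, 0.0], [0.003, -0.0, -1.0]]
contact_force: [-0.7, -0.8, 6.9]
width: 0.649
gripper_force: 42.5
time: 16.38
ee_pos: [0.632, 0.1237, 0.1795]
tcp_rot: [[1.0, -0.001, -0.002], [-0.001, -1.0, -0.001], [-0.002, 0.001, -1.0]]
contact_force: [-0.2, 0.3, -4.0]
width: 0.651
gripper_force: 43.6
heft [ 0.21 -0.12 -4.1 ] sd [0.41 0.49 0.5 ] 17.175
[0.63278388 0.12391092 0.18039115]
```

Can B weighs about 4 N against about 1.7 N for C, so it is likely the fullest. I'll set it back down.

```bash
python3 -m handwheel '[{"gripper":0.6,"offset":[0,0,15],"twist":0},{"gripper":0.6,"offset":[0,0,20],"twist":0},{"gripper":0.6,"offset":[0,0,14],"twist":0},{"gripper":0.6,"offset":[0,0,5],"twist":0},{"gripper":0.6,"offset":[0,0,2.5],"twist":0},{"gripper":0.6,"offset":[0,0,1],"twist":0},{"gripper":0.6,"offset":[0,0,1],"twist":0},{"gripper":0.6,"offset":[0,0,0],"twist":0}]'; python3 -m handwheel '[{"gripper":0.6,"offset":[0,0,0],"twist":0}]'
```

```text
time: 18.18
ee_pos: [0.6333, 0.124, 0.1226]
tcp_rot: [[1.0, -0.001, 0.001], [-0.001, -1.0, 0.0], [0.001, -0.0, -1.0]]
contact_force: [-0.5, -0.3, -2.3]
width: 0.649
gripper_force: 43.9
time: 18.3
ee_pos: [0.6333, 0.124, 0.1226]
tcp_rot: [[1.0, -0.001, 0.001], [-0.001, -1.0, 0.0], [0.001, -0.0, -1.0]]
contact_force: [-0.3, -0.2, 0.1]
width: 0.652
gripper_force: 44.0
```

```bash
python3 -m handwheel '[{"gripper":0.5,"offset":[0,0,0.5],"twist":0},{"gripper":0.3,"offset":[0,0,0],"twist":0},{"gripper":0.1,"offset":[0,0,0],"twist":0},{"gripper":0,"offset":[0,0,0],"twist":0},{"gripper":0,"offset":[0,0,0],"twist":0},{"gripper":0,"offset":[0,0,0],"twist":0},{"gripper":0,"offset":[0,0,-15],"twist":0},{"gripper":0,"offset":[0,0,-40],"twist":0},{"gripper":0,"offset":[0,0,-55],"twist":0},{"gripper":0,"offset":[0,0,-45],"twist":0}]' 40; python3 -m handwheel '[{"gripper":0,"offset":[-20,-30,0],"twist":0},{"gripper":0,"offset":[-35,-50,0],"twist":0},{"gripper":0,"offset":[-35,-50,0],"twist":0},{"gripper":0,"offset":[-35,-50,0],"twist":0},{"gripper":0,"offset":[-35,-50,0],"twist":0},{"gripper":0,"offset":[0,0,0],"twist":0},{"gripper":0,"offset":[0,0,0],"twist":0},{"gripper":0,"offset":[0,0,0],"twist":0}]'
python3 - <<'E'
from h import *
from scipy.optimize import least_squares
print(env.sense()["ee_pos"],env.sense()["qpos"])
for n in("scene","top"):
    s=snap(n,f"pics/{n}5.png");P=cloud(s).reshape(-1,3)
    for c in ([.633,.122],[.473,.355],[.451,-.315]):
        Q=P[(np.hypot(*(P[:,:2]-c).T)<.05)&(P[:,2]>.09)&(P[:,2]<.14)]
        if len(Q)>30: print(n,len(Q),least_squares(lambda c:np.hypot(*(Q[:,:2]-c).T)-.0285,c,loss="soft_l1",f_scale=.002).x)
E
```

```text
time: 19.55
ee_pos: [0.6333, 0.124, 0.2798]
tcp_rot: [[1.0, -0.001, 0.003], [-0.001, -1.0, 0.001], [0.003, -0.001, -1.0]]
contact_force: [0.4, 1.1, -0.2]
width: 0.999
gripper_force: 0.0
time: 20.55
ee_pos: [0.4745, 0.3523, 0.2768]
tcp_rot: [[1.0, -0.004, 0.001], [-0.004, -1.0, -0.001], [0.001, 0.001, -1.0]]
contact_force: [0.8, -1.1, -0.6]
width: 1.0
gripper_force: 0.0
[0.47448386 0.35227891 0.27677437] [-0.6535329   0.58820146 -0.10923994  1.61882856  0.07681628  0.93835861
 -2.36519138]
scene 345 [0.63287558 0.12498159]
scene 451 [0.47303359 0.35630659]
scene 278 [ 0.44984075 -0.31335336]
top 146 [0.63180829 0.12009876]
top 140 [ 0.44805428 -0.31675939]
```

View pics/scene5.png

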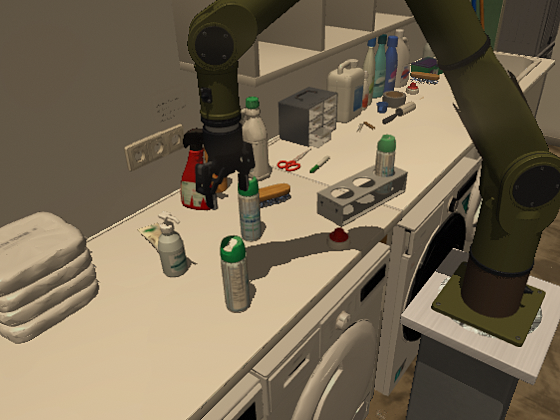

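Can C is seated in the right-hand hole (385,160), B is back standing (250,210), and A (235,275) is under the gripper.

```bash
python3 -m handwheel '[{"gripper":0,"offset":[-2,-2,20],"twist":0},{"gripper":0,"offset":[0,0,35],"twist":0},{"gripper":0,"offset":[0,0,40],"twist":0},{"gripper":0,"offset":[0,0,38],"twist":0},{"gripper":0,"offset":[0,0,23],"twist":0},{"gripper":0,"offset":[0,0,0],"twist":0},{"gripper":0.3,"offset":[0,0,0],"twist":0},{"gripper":0.6,"offset":[0,0,0],"twist":0},{"gripper":0.6,"offset":[0,0,0],"twist":0},{"gripper":0.6,"offset":[0,0,0],"twist":0}]' 40; python3 -m handwheel '[{"gripper":0.6,"offset":[0,0,0],"twist":0},{"gripper":0.6,"offset":[0,0,-10],"twist":0},{"gripper":0.6,"offset":[0,0,-30],"twist":0},{"gripper":0.6,"offset":[0,0,-40],"twist":0},{"gripper":0.6,"offset":[0,0,-40],"twist":0},{"gripper":0.6,"offset":[0,0,-28],"twist":0},{"gripper":0.6,"offset":[0,0,0],"twist":0},{"gripper":0.6,"offset":[0,0,0],"twist":0}]' 40
python3 - <<'E'
from h import *
heft()
print(env.sense()["ee_pos"])
E
```

```text
time: 21.9
ee_pos: [0.4721, 0.3565, 0.1222]
tcp_rot: [[1.0, -0.002, 0.003], [-0.002, -1.0, 0.002], [0.003, -0.002, -1.0]]
contact_force: [-0.8, -0.6, 5.7]
width: 0.647
gripper_force: 42.4
time: 22.9
ee_pos: [0.4703, 0.3554, 0.2674]
tcp_rot: [[1.0, -0.001, -0.002], [-0.001, -1.0, -0.002], [-0.002, 0.002, -1.0]]
contact_force: [0.9, 0.1, -2.0]
width: 0.646
gripper_force: 43.1
heft [ 0.02 -0.13 -1.96] sd [0.24 0.48 0.49] 23.7
[0.47109883 0.35605492 0.26836069]
```

A weighs about 2 N, so B is the fullest. A goes to the left hole.

```bash
python3 -m handwheel '[{"gripper":0.6,"offset":[2,30,0],"twist":0},{"gripper":0.6,"offset":[2,55,0],"twist":0},{"gripper":0.6,"offset":[2,58,0],"twist":0},{"gripper":0.6,"offset":[2,58,0],"twist":0},{"gripper":0.6,"offset":[2,58,0],"twist":0},{"gripper":0.6,"offset":[2,58,0],"twist":0},{"gripper":0.6,"offset":[2,58,0],"twist":0},{"gripper":0.6,"offset":[2,55,0],"twist":0},{"gripper":0.6,"offset":[1,35,0],"twist":0},{"gripper":0.6,"offset":[0,17,0],"twist":0}]' 40;  python3 -m handwheel '[{"gripper":0.6,"offset":[0,0,0],"twist":0},{"gripper":0.6,"offset":[0,0,0],"twist":0},{"gripper":0.6,"offset":[0,0,0],"twist":0}]'
python3 - <<'E'
from h import *
from scipy.optimize import least_squares
heft(4); p=env.sense()["ee_pos"];print(p)
for n,m in(("scene",(.4686,-.2166)),("top",(.4674,-.2221))):
    s=snap(n,f"pics/{n}6.png");P=cloud(s).reshape(-1,3)
    Q=P[(np.hypot(*(P[:,:2]-p[:2]).T)<.045)&(P[:,2]>p[2]-.105)&(P[:,2]<p[2]-.02)]
    c=least_squares(lambda c:np.hypot(*(Q[:,:2]-c).T)-.0285,p[:2],loss="soft_l1",f_scale=.002).x
    print(n,len(Q),c,"to go",np.array(m)+[.0191,.0941]-c)
E
```

```text
time: 24.95
ee_pos: [0.4873, -0.1282, 0.2685]
tcp_rot: [[1.0, -0.005, 0.0], [-0.005, -1.0, -0.001], [0.0, 0.001, -1.0]]
contact_force: [-1.1, 0.1, -1.7]
width: 0.644
gripper_force: 43.2
time: 25.32
ee_pos: [0.4877, -0.1239, 0.2684]
tcp_rot: [[1.0, 0.002, 0.0], [0.002, -1.0, 0.001], [0.0, -0.001, -1.0]]
contact_force: [0.0, -0.9, -2.1]
width: 0.641
gripper_force: 43.2
heft [ 0.06 -0.14 -1.97] sd [0.7  0.44 0.44] 25.525
[ 0.48758024 -0.12523802  0.26838885]
scene 575 [ 0.49090596 -0.12380344] to go [-0.00320596  0.00130344]
top 232 [ 0.48922001 -0.12819319] to go [-0.00272001  0.00019319]
```

```bash
python3 -m handwheel '[{"gripper":0.6,"offset":[-3,0,10],"twist":0},{"gripper":0.6,"offset":[0,0,20],"twist":0},{"gripper":0.6,"offset":[0,0,20],"twist":0},{"gripper":0.6,"offset":[0,0,15],"twist":0},{"gripper":0.6,"offset":[0,0,8],"twist":0},{"gripper":0.6,"offset":[0,0,5],"twist":0},{"gripper":0.6,"offset":[0,0,5],"twist":0},{"gripper":0.6,"offset":[0,0,0],"twist":0}]'
python3 - <<'E'
from h import *
heft(4);print(env.sense()["ee_pos"],env.sense()["torque"])
E
```

```text
time: 26.62
ee_pos: [0.4845, -0.1259, 0.1853]
tcp_rot: [[1.0, -0.001, -0.0], [-0.001, -1.0, -0.0], [-0.0, 0.0, -1.0]]
contact_force: [-0.8, 0.0, -1.7]
width: 0.641
gripper_force: 43.1
heft [ 0.03  0.08 -2.09] sd [0.49 0.39 0.28] 26.825
[ 0.48473124 -0.12601166  0.18567993] [-0.03637329 -0.01869795  0.00900413]
```

```bash
python3 -m handwheel '[{"gripper":0.6,"offset":[0,0,10],"twist":0},{"gripper":0.6,"offset":[0,0,15],"twist":0},{"gripper":0.6,"offset":[0,0,15],"twist":0},{"gripper":0.6,"offset":[0,0,9],"twist":0},{"gripper":0.6,"offset":[0,0,4],"twist":0},{"gripper":0.6,"offset":[0,0,2],"twist":0},{"gripper":0.6,"offset":[0,0,0],"twist":0}]'; python3 -m handwheel '[{"gripper":0.6,"offset":[0,0,1.5],"twist":0},{"gripper":0.6,"offset":[0,0,1],"twist":0},{"gripper":0.6,"offset":[0,0,0],"twist":0}]'; python3 -m handwheel '[{"gripper":0.6,"offset":[0,0,0.7],"twist":0},{"gripper":0.6,"offset":[0,0,0],"twist":0}]'
```

```text
time: 27.7
ee_pos: [0.4847, -0.126, 0.1306]
tcp_rot: [[1.0, -0.001, 0.0], [-0.001, -1.0, -0.0], [0.0, 0.0, -1.0]]
contact_force: [0.3, -0.5, -3.0]
width: 0.645
gripper_force: 43.1
time: 28.08
ee_pos: [0.4848, -0.126, 0.1282]
tcp_rot: [[1.0, -0.001, 0.001], [-0.001, -1.0, -0.0], [0.001, 0.0, -1.0]]
contact_force: [-0.2, 0.2, 2.3]
width: 0.645
gripper_force: 43.5
time: 28.32
ee_pos: [0.4849, -0.1261, 0.1282]
tcp_rot: [[1.0, -0.001, 0.001], [-0.001, -1.0, -0.001], [0.001, 0.001, -1.0]]
contact_force: [-2.7, 0.2, 9.0]
width: 0.645
gripper_force: 44.1
```

```bash
python3 -m handwheel '[{"gripper":0.5,"offset":[0,0,-0.5],"twist":0},{"gripper":0.3,"offset":[0,0,0],"twist":0},{"gripper":0.15,"offset":[0,0,0],"twist":0},{"gripper":0,"offset":[0,0,0],"twist":0},{"gripper":0,"offset":[0,0,0],"twist":0},{"gripper":0,"offset":[0,0,0],"twist":0},{"gripper":0,"offset":[0,0,-15],"twist":0},{"gripper":0,"offset":[0,0,-40],"twist":0},{"gripper":0,"offset":[0,0,-50],"twist":0},{"gripper":0,"offset":[0,0,-45],"twist":0}]'; python3 -m handwheel '[{"gripper":0,"offset":[20,-30,0],"twist":0},{"gripper":0,"offset":[30,-55,0],"twist":0},{"gripper":0,"offset":[33,-55,0],"twist":0},{"gripper":0,"offset":[32,-55,0],"twist":0},{"gripper":0,"offset":[32,-55,0],"twist":0},{"gripper":0,"offset":[0,0,0],"twist":0},{"gripper":0,"offset":[0,0,0],"twist":0},{"gripper":0,"offset":[0,0,0],"twist":0}]'
python3 - <<'E'
from h import *
snap("scene","pics/scene7.png");print(env.sense()["ee_pos"])
E
```

```text
time: 29.58
ee_pos: [0.4843, -0.1259, 0.2793]
tcp_rot: [[1.0, -0.001, 0.0], [-0.001, -1.0, -0.0], [0.0, 0.0, -1.0]]
contact_force: [0.6, -0.3, -0.4]
width: 0.999
gripper_force: 0.0
time: 30.58
ee_pos: [0.6293, 0.1182, 0.2777]
tcp_rot: [[1.0, -0.004, -0.0], [-0.004, -1.0, -0.002], [-0.0, 0.002, -1.0]]
contact_force: [-1.1, 0.0, -0.4]
width: 0.995
gripper_force: 0.0
[0.62941608 0.11833011 0.27782173]
```

View pics/scene7.png

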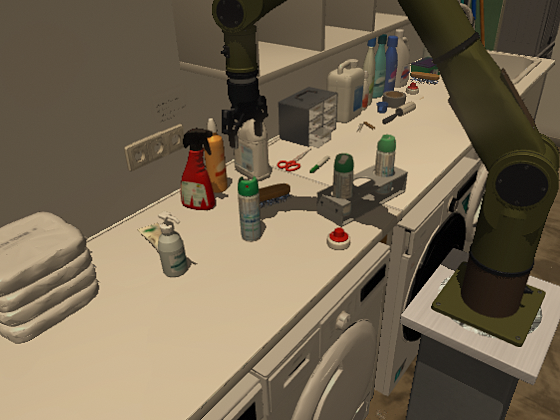

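Both lighter cans stand in the holder, at (343,175) and (385,155), and the gripper is above B at (249,208). Now to grasp B and lift it.

```bash
python3 -m handwheel '[{"gripper":0,"offset":[3,-5,20],"twist":0},{"gripper":0,"offset":[0,0,35],"twist":0},{"gripper":0,"offset":[0,0,40],"twist":0},{"gripper":0,"offset":[0,0,38],"twist":0},{"gripper":0,"offset":[0,0,23],"twist":0},{"gripper":0,"offset":[0,0,0],"twist":0},{"gripper":0.3,"offset":[0,0,0],"twist":0},{"gripper":0.6,"offset":[0,0,0],"twist":0},{"gripper":0.6,"offset":[0,0,0],"twist":0},{"gripper":0.6,"offset":[0,0,0],"twist":0}]' 45; python3 -m handwheel '[{"gripper":0.6,"offset":[0,0,0],"twist":0},{"gripper":0.6,"offset":[0,0,-10],"twist":0},{"gripper":0.6,"offset":[0,0,-30],"twist":0},{"gripper":0.6,"offset":[0,0,-40],"twist":0},{"gripper":0.6,"offset":[0,0,-45],"twist":0},{"gripper":0.6,"offset":[0,0,-40],"twist":0},{"gripper":0.6,"offset":[0,0,-20],"twist":0},{"gripper":0.6,"offset":[0,0,0],"twist":0},{"gripper":0.6,"offset":[0,0,0],"twist":0},{"gripper":0.6,"offset":[0,0,0],"twist":0}]' 45
python3 - <<'E'
from h import *
from scipy.optimize import least_squares
heft(8);print(env.sense()["ee_pos"],abs(np.array(env.sense()["qd"])).max())
s=snap("scene","pics/scene8.png");P=cloud(s).reshape(-1,3)
for p in([.451,-.315],[.487,-.126],[.632,.123]):
    M=np.hypot(*(P[:,:2]-p).T)<.045;Q=P[M&(P[:,2]>.09)&(P[:,2]<.24)]
    Q=Q[Q[:,2]<(.15 if p[1]<0 else .24)]
    print(len(Q),least_squares(lambda c:np.hypot(*(Q[:,:2]-c).T)-.0285,p,loss="soft_l1",f_scale=.002).x,np.percentile(P[M&(P[:,2]<.25)][:,2],99))
E
```

```text
time: 31.88
ee_pos: [0.6342, 0.1251, 0.1239]
tcp_rot: [[1.0, -0.002, 0.004], [-0.002, -1.0, 0.0], [0.004, -0.0, -1.0]]
contact_force: [-0.6, -2.7, 6.1]
width: 0.653
gripper_force: 47.8
time: 33.12
ee_pos: [0.6317, 0.1252, 0.305]
tcp_rot: [[1.0, -0.001, -0.003], [-0.001, -1.0, -0.001], [-0.003, 0.001, -1.0]]
contact_force: [-0.4, 0.2, -4.4]
width: 0.647
gripper_force: 49.3
heft [-0.11 -0.14 -4.26] sd [0.58 0.44 0.3 ] 33.525
[0.63271305 0.12542103 0.30652885] 0.0015760129501710908
339 [ 0.45049574 -0.31301347] 0.19301680123887097
371 [ 0.48826705 -0.12491262] 0.1956754495305954
403 [0.63176337 0.12494251] 0.2484435819147652
```

View pics/scene8.png

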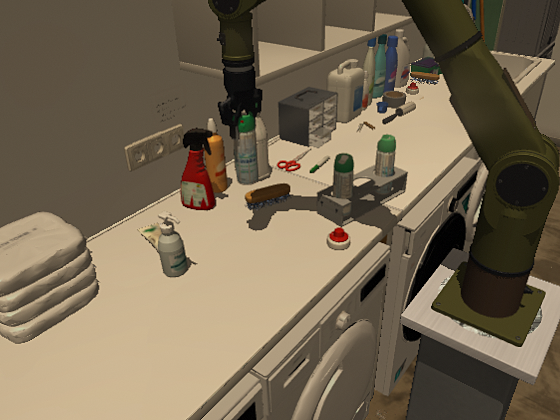

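The picture shows B held clear at (247,150), with A and C seated in the holder and the pump, brush and timer where they started.

```bash
python3 -c "
from station import env
print(env.sign_off())"
```

```text
the job is handed in; nothing more can be done
None
```

I set the two lighter cans (about 2 N each) in the left and right holes of the holder, and the arm is holding the fullest (about 4 N) upright and still, its base about 18 cm above the worktop; the job is handed in, but no verdict came back.

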